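# Tuck the smoker box's flap shut

## Robot

A 6-joint arm with a two-finger parallel gripper is mounted at the origin on the work surface. World frame = base frame: x ahead of the robot, y to its left, z up, the work surface at z = 0. Lengths are in mm, angles in degrees, forces in N, time in s.
With the tool pointing down it reaches from about 300 to 850 mm from the base axis. Payload 4.2 kg.
Tool frame: the origin (TCP) lies between the finger pads; the fingertips stand 22 mm ahead of it and the grasp point (between the pads) lies 3 mm ahead of it (env.finger_overhang is the distance from the TCP to the fingertips, in mm); z points along the fingers, y is the line along which they close (so a half turn about z gives the same grasp; the last joint's range is limited). The gripper opens to 91 mm and grips with 3 to 60 N. Pads are 32 mm wide; open, the fingers measure 118 mm over their backs; the gripper's body (76 mm by 178 mm) begins 60 mm behind the grasp point.
Start: joints at [67.838, 18.312, 89.639, -0, 72.044, -1.146], TCP at [206.215, 536.765, 235.976] pointing down, gripper open.
Joint ranges: [-177.97, 177.97], [-48.28, 115.42], [12.27, 149.76], [-77.06, 257.06], [2.81, 150.46], [-146.56, 146.56]. Speed limits (degrees/s): [147.25, 147.25, 180, 180, 180, 180].

## Interface

Orientations are given as [roll, pitch, yaw] about the fixed x, y, z axes, in that order (R = Rz(yaw) Ry(pitch) Rx(roll)).
In Python, from workcell import state, cams, ticket, look_for, outline_of, env gives the robot as it stands.
- The arm moves only by the tool servo_tool, never from a script. Its argument "steps" is a list of rows, each a list of 3 entries, a list of its own where there are three numbers: the closure in counts, from 0 (fully open) to 255 (shut), then the shift along the tool's x, y, z in mm, then the turn, a rotation vector about the tool's x, y, z in rad. A call has exactly 10 rows; each row shifts and turns the commanded pose from where the row before left it, along the tool's axes as they then stand; what a row does not reach is not made up. A row lasts 1/10 s, in which the tool goes at most 50 mm and 8.59 degrees, less where a joint would pass 70% of its speed; a pose out of reach is approached as far as the arm can. A call with a gripper value outside its range is refused whole. The fingers move at their own pace and stop on an object; "squeeze" is the grip in N (left out, the last holds). Time passes only in rows, so rows that do not move let the fingers close, or fill a call up. It gives the time, the measured TCP pose, the force, the opening and the grip force at its end, in the units of the state.
- state(): the state, without advancing time (a new reading comes with each control period).
- cams.grab_frame(name): name is "scene" or "top"; returns a dict with "color" (400x640x3 uint8, red, green, blue), "z_map" (400x640 float32, mm along the optical axis (not along the pixel's ray), 0 where there is no reading), "fovy" (degrees; the focal length in pixels is half the picture's height over the tangent of half this angle, whatever the lens; pixels are square), "cx", "cy" (the principal point, pixels), "eye" and "rotation" of the camera in the world. Camera axes: x right, y up, looking along -z (the intrinsics and any distortion apply to the point x, -y, -z); pixel columns grow to the right and rows downward; lengths in mm; the calibration is good to about 2 mm. A picture is of the moment at which its call begins.
- ticket.job_done(): hands the job in; it is judged then, once.
Trained networks look in a picture, given as the dict that the camera call returned (one of the last four; its "shot" number tells which), for a name from the list of things; names that differ only in an ending like _2 or _b are one class to them, and where a whole thing is asked for, a point or a joint stands for the part that bears it (a point fixed in the world has none). Each returns a list of dicts, best first, with "confidence" (0 to 1); they miss things now and then, are a little off and sometimes report something else, mostly with a low value. They report only what shows in the picture. A call takes as long as a camera call. They do not tell look-alikes from the thing itself.
- look_for(picture, thing): "at" ([column, row] in pixels, amid what is visible of it).
- outline_of(picture, thing): "pixels" (400x640 bool, what is visible of it) and "at" ([column, row] in pixels, amid what is visible of it).
The state is a dict: "time_s": time; "qpos": joint angles; "qvel": joint speeds; "effort": joint torques, N m; "ee_pos": TCP position; "ee_rot": TCP orientation; "force": force on the tool from outside, world axes, zero at the start; "torque": the same for the moment, N m; "gripper_width": finger opening in mm; "gripper_force": force on a finger pad.
Only numpy, scipy, OpenCV 4.12 (cv2) and the standard library are available. Lean on these libraries where they do the work, as an engineer would, in place of code of your own. Each camera call takes 0.05 s, during which the arm holds its last target. There are 200 camera calls.

## Task

Close the steel smoker box on the braai shelf with the fingertips: push its sprung flap over from the outside until it lies flat, then, keeping it pressed down, push it along by the step on its outer face until its edge is tucked well under the retaining lip and stays shut when you let go. Only touch and push, do not pinch or pick up anything, keep the fingers off the flap's sooty inner face, and leave the other things on the shelf where they are.

Things in the scene. Friction and masses are not known exactly. Their poses are not given: they have to be found in the camera images.
- chip_box: Open steel smoker box, screwed to the shelf (does not move): 170 mm long (its x axis), 110 mm wide (its y axis), side walls 50 mm high. Origin at the centre of its underside on the shelf; z up. The flap's hinge is at its +x end, the retaining lip at its -x end. Screw-down feet stick out to 115 mm from the centre at both ends, 6 mm high.
- hinge_mid (a point): Middle of the flap's hinge axis, on the box at x = +75 mm, y = 0, 52.5 mm above the shelf. The hinge axis runs along the box's y axis.
- lip_edge (a point): Middle of the lower free edge of the retaining lip, on the box at x = -58 mm, y = 0, 57 mm above the shelf. The lip is a flat 100 mm wide strip, 6 mm thick (top 63 mm above the shelf), reaching from the end wall at x = -85 mm to x = -58 mm; the 2.5 mm gap between the closed flap and the lip's underside takes the flap's edge.
- flap (a joint): Hinge angle of the flap, rad: 0 folded flat over the box, 1.57 standing upright, up to 1.9 leaning away outside the box. A spring drives it towards about 1.5 (some 0.18 N m when flat, less the flap's weight), so that a flap which is not held or tucked springs up again to roughly 0.7 to 1; friction keeps it where it starts. If its edge lies on top of the lip instead of under it, it reads about 0.1.
- tuck (a joint): How far the flap has slid along its own length in its slotted hinge, away from the hinge towards its free edge, m: 0 drawn back to 0.020 fully out. Stiff (about 2.5 N to move), stays where it is left, though a finger that is dragged back while still pressing draws it along. Flat and drawn back, the edge stops 5 mm short of the lip and clears it; at 0.020 it is 15 mm under the lip. The lip really stops the flap: it passes under only if flat.
- flap_edge (a point): Middle of the flap's free edge, 128 mm from the hinge axis when drawn back. The flap is an aluminium plate 100 mm wide, 4 mm thick, mid-plane through the hinge axis. Closed, its outer face is 54.5 mm above the shelf.
- step_foot (a point): Foot of the thumb step on the flap's outer face (the face that is on top when closed), in the middle of its width, 62 mm from the hinge axis when drawn back. The step is a wall 80 mm wide and 7 mm high, facing the hinge; from it a ramp falls to the plate 102 mm from the hinge. Between the hinge barrel and the step, 12 to 62 mm from the hinge, the outer face is plain: a fingertip pressed there can push against the step towards the lip.
- liner: Sooty steel liner plate, 72 x 84 x 2 mm, on the flap's inner face (underneath when closed), set in 8 mm from the plate's sides; origin on the hinge axis, when the flap is drawn back.
- trivet: Bystander: flat oven-mitt-shaped trivet of hard red silicone, about 190 x 130 mm, 10 to 13 mm thick, lying flat; origin under its palm
- crock: Bystander: round ceramic crock, 104 mm across and 120 mm tall, with steel skewers standing up to 245 mm; origin at the centre of its underside
- timer: Bystander: round plastic kitchen timer with a turning knob, 72 mm across, 47 mm tall; origin at the centre of its underside
- spatula: Bystander: stainless spatula 300 mm long lying flat; origin about its middle
- spice_jar: Bystander: small glass jar with black cap, 48 mm across, 95 mm tall, standing; origin at the centre of its underside
- matchbox: Bystander: flat plain cardboard matchbox 110 x 62 x 22 mm; origin at the centre of its underside
- pepper_mill: Bystander: turned wooden pepper mill, 54 mm across, 148 mm tall, standing; origin at the centre of its underside
- basting_brush: Bystander: basting brush 240 mm long lying flat; origin about its middle
Things that resemble listed ones, but are neither listed nor needed, are in the scene too. There is more than one size of the chip_box; the job needs the larger.

How it is judged:
By the outcome, as a careful person would: the job done as asked, in the order asked, and still so for the second after the job is handed in, with the robot touching nothing.
It also fails if it takes over 38 s, if anything falls off the work surface, if the arm or the gripper's body presses on something with over 40 N, if the wrist force passes 120 N, or if a joint passes its speed limit or range.

## Working session

There is one attempt and no reset: what is moved stays moved. The work goes in short steps, Python scripts to look and compute and a tool call to move; the robot and the scene stay as the last step left them, time stands still between calls to the robot, and variables do not carry over. Pictures are saved under pics/ and viewed, at most 10 in all, crops included, and the job is handed in when it is done.

Besides the shell and the picture viewer there is one more tool, called after "Emit:" as a command line: name --argument value ..., lists and objects as JSON in quotes. servo_tool: Moves the arm, as the interface text tells. Its arguments: {"type":"object","properties":{"steps":{"type":"array","items":{"type":"array"}},"squeeze":{"type":"number"}},"required":["steps"]}

```bash
mkdir -p pics; cat > h.py <<'E'
import numpy as np,cv2
from workcell import state,cams,ticket,look_for,outline_of,env
def cloud(f):
    h,w=f["z_map"].shape; fl=h/2/np.tan(np.radians(f["fovy"])/2)
    u,v=np.meshgrid(np.arange(w),np.arange(h)); z=f["z_map"]
    c=np.stack([(u-f["cx"])/fl*z,-(v-f["cy"])/fl*z,-z],-1)
    return c@np.array(f["rotation"]).T+np.array(f["eye"])
def save(f,n): cv2.imwrite(f"pics/{n}.png",f["color"][:,:,::-1])
E
python3 - <<'E'
from h import *
a=cams.grab_frame("scene");b=cams.grab_frame("top")
print({k:v for k,v in b.items() if k not in("color","z_map")}, [k for k in a], state())
for n,f in(("s",a),("t",b)):
    save(f,n);P=cloud(f)
    for t in("chip_box","flap","crock","pepper_mill","spice_jar","timer","trivet","spatula","matchbox","basting_brush"):
        for d in look_for(f,t)[:3]:
            c,r=map(int,d["at"]);print(n,t,round(d["confidence"],2),c,r,P[r,c].round())
E
cd pics; python3 -c "
import cv2,numpy as np
cv2.imwrite('both.png',cv2.resize(np.vstack([cv2.imread('s.png'),cv2.imread('t.png')]),(480,600)))"
```

```text
{'fovy': 51.36821969589126, 'cx': 320.1502101214934, 'cy': 199.1636998474676, 'eye': array([ 349.05678967,  -12.76883029, 1376.08233709]), 'rotation': array([ 7.48170148e+00,  2.16501544e-02, -8.86783772e+01]), 'shot': 2} ['color', 'z_map', 'fovy', 'cx', 'cy', 'eye', 'rotation', 'shot'] {'time_s': 0.1, 'qpos': array([ 6.78377699e+01,  1.83459464e+01,  8.97003694e+01, -6.34969242e-04,
        7.20441375e+01, -1.14733447e+00]), 'qvel': array([ 0.01804292, -0.02897193, -0.06186321, -0.10256196, -0.11375854,
        0.039306  ]), 'effort': array([-9.98812902e-05, -4.13332057e+01, -2.32510918e+01,  7.28828972e-02,
        4.21119144e-02, -5.40889573e-05]), 'ee_pos': array([206.05483535, 536.35154142, 235.21824007]), 'ee_rot': array([-1.79909553e+02, -1.20757201e-03,  1.58985300e+02]), 'force': array([ 0.80076014,  0.19822199, -0.67889628]), 'torque': array([-0.0227449 ,  0.01986148,  0.01665845]), 'gripper_force': 0.0, 'gripper_width': 91.36650693255888}Traceback (most recent call last):
  File "<stdin>", line 5, in <module>
  File "h.py", line 7, in cloud
    return c@np.array(f["rotation"]).T+np.array(f["eye"])
           ~~~~~~~~~~~~~~~~~~~~~~~~~~~^~~~~~~~~~~~~~~~~~~
ValueError: operands could not be broadcast together with shapes (400,640) (3,) 
[ WARN:0@0.020] global loadsave.cpp:275 findDecoder imread_('t.png'): can't open/read file: check file path/integrity
Traceback (most recent call last):
ValueError: all the input arrays must have same number of dimensions, but the array at index 0 has 3 dimension(s) and the array at index 1 has 2 dimension(s)
```

View pics/s.png

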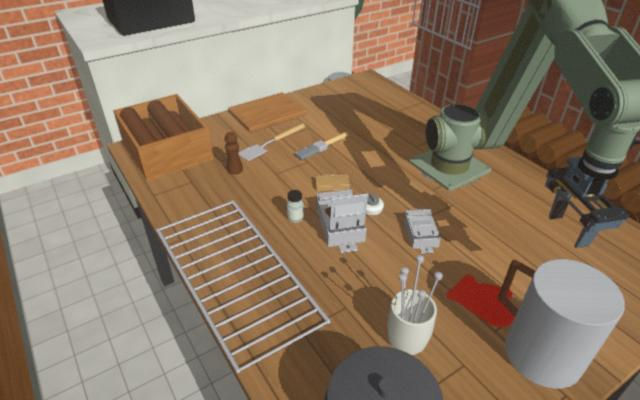

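The scene view shows the larger box at about (343,218) with its flap up. A smaller look-alike is at (422,228), already closed or low. The rotation is given as roll, pitch and yaw.

```bash
sed -i 's/^import numpy.*/&\nfrom scipy.spatial.transform import Rotation as Rn/; s/c@np.array(f\["rotation"\]).T/c@Rn.from_euler("xyz",f["rotation"],degrees=True).as_matrix().T/' h.py
python3 - <<'E'
from h import *
a=cams.grab_frame("scene");b=cams.grab_frame("top")
for n,f in(("s",a),("t",b)):
    save(f,n);P=cloud(f);np.save(f"pics/{n}.npy",P)
    for t in("chip_box","flap","crock","pepper_mill","spice_jar","timer","trivet","spatula","matchbox","basting_brush"):
        for d in look_for(f,t)[:3]:
            c,r=map(int,d["at"]);print(n,t,round(d["confidence"],2),c,r,P[r,c].round())
E
```

```text
s chip_box 0.78 342 216 [551. 117. 116.]
s chip_box 0.76 420 229 [340. 213.  36.]
s flap 0.93 419 226 [337. 205.  40.]
s flap 0.58 347 210 [538. 120. 133.]
s crock 0.78 412 316 [562. 429.  32.]
s pepper_mill 0.89 235 154 [ 645. -368.   78.]
s spice_jar 0.59 289 206 [620. -54.  61.]
s timer 0.59 348 209 [534. 120. 135.]
s trivet 0.6 485 302 [364. 486.  10.]
s spatula 0.85 259 146 [ 506. -474.    2.]
s matchbox 0.96 329 181 [ 423. -134.   22.]
s basting_brush 0.75 316 150 [ 354. -320.   16.]
s basting_brush 0.33 349 213 [533. 123. 122.]
s basting_brush 0.16 481 300 [369. 477.  11.]
t chip_box 0.69 303 207 [499.  47.  26.]
t chip_box 0.62 252 261 [321. 204.  40.]
t chip_box 0.23 309 246 [373.  24.  40.]
t flap 0.86 248 263 [315. 216.  39.]
t flap 0.59 278 195 [520. 117. 150.]
t crock 0.85 175 174 [577. 430. 146.]
t crock 0.46 305 207 [498.  40.  35.]
t pepper_mill 0.79 438 164 [ 635. -373.  105.]
t spice_jar 0.53 336 177 [588. -56.  96.]
t spice_jar 0.47 175 170 [616. 481.   7.]
t timer 0.74 307 245 [376.  30.  40.]
t trivet 0.82 172 247 [360. 471.  13.]
t spatula 0.47 281 192 [532. 111. 130.]
t matchbox 0.74 460 206 [ 518. -475.   -1.]
t matchbox 0.73 358 241 [ 393. -134.   21.]
```

View pics/t.png

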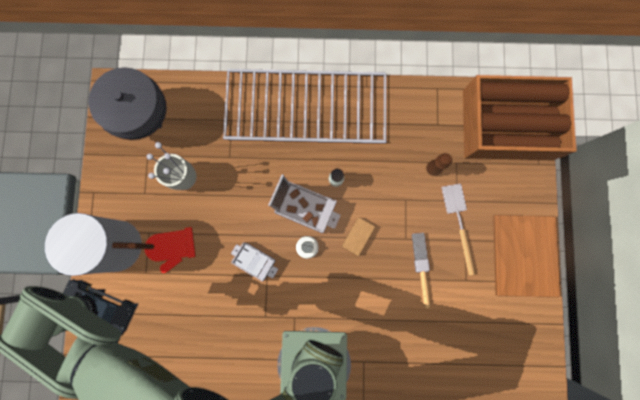

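Candidates for the box are the large one at top px (303,207) and the small one at (254,261). I choose the large one, then fit its pose and check it in a close crop.

```bash
python3 - <<'E'
from h import *
P=np.concatenate([np.load("pics/t.npy").reshape(-1,3),np.load("pics/s.npy").reshape(-1,3)])
P=np.load("pics/t.npy").reshape(-1,3)
near=np.hypot(P[:,0]-500,P[:,1]-50)<135
Q=P[near]
print("hist",np.histogram(Q[:,2],bins=range(-5,200,10)))
for lo,hi in((2,9),(43,56),(57,68),(75,250)):
    m=Q[(Q[:,2]>lo)&(Q[:,2]<hi)]
    if len(m)>4:
        r=cv2.minAreaRect(m[:,:2].astype(np.float32));print(lo,hi,len(m),r,m.mean(0).round(1),m[:,2].max())
S=np.load("pics/s.npy").reshape(-1,3);S=S[(np.hypot(S[:,0]-500,S[:,1]-50)<140)]
for nm,A in(("t",Q),("s",S)):
    f=A[A[:,2]>75];f=f[(f[:,1]>60)]
    print(nm,len(f)); 
    for z in range(75,200,12):
        g=f[(f[:,2]>=z)&(f[:,2]<z+12)]
        if len(g)>3: r=cv2.minAreaRect(g[:,:2].astype(np.float32));print(z,len(g),g.mean(0).round(),np.round(r[0]),np.round(r[1]),round(r[2]))
i=cv2.imread("pics/t.png")[155:285,220:370];j=cv2.imread("pics/s.png")[170:270,280:450]
k=np.vstack([cv2.resize(i,(510,442),interpolation=2)[:,:],]) 
j=cv2.resize(j,(280,165)); c=np.zeros((442,795,3),np.uint8);c[:,:510]=k;c[:165,512:792]=j
cv2.imwrite("pics/crop.png",c)
E
```

```text
hist (array([3073,  377,  265,  311,  120,  158,  268,   84,   25,   41,   33,
         26,   25,   28,   30,   25,   29,   47,   56,    0]), array([ -5,   5,  15,  25,  35,  45,  55,  65,  75,  85,  95, 105, 115,
       125, 135, 145, 155, 165, 175, 185, 195]))
2 9 1167 ((502.22869873046875, 50.379119873046875), (258.10540771484375, 265.51580810546875), 16.880294799804688) [500.2  48.2   4.2] 8.869700759375746
43 56 180 ((496.2234802246094, 35.92969512939453), (167.84423828125, 238.0071563720703), 64.4295425415039) [491.8  40.2  49.6] 55.9555418613254
57 68 298 ((528.7213134765625, 21.50029754638672), (159.33651733398438, 176.41549682617188), 68.19010162353516) [481.  -15.7  62.5] 67.9789771852561
75 250 365 ((559.1708984375, 53.70685577392578), (73.64462280273438, 218.53439331054688), 26.600427627563477) [531.9 100.9 134.4] 184.89652459611807
t 334
75 28 [527. 108.  81.] [528. 108.] [ 3. 94.] 69
87 27 [520. 112.  92.] [526. 110.] [  5. 100.] 68
99 30 [529. 110. 105.] [526. 112.] [ 4. 94.] 68
111 32 [524. 113. 118.] [526. 112.] [ 4. 98.] 68
123 30 [525. 114. 129.] [526. 113.] [ 3. 97.] 68
135 33 [528. 114. 141.] [529. 114.] [ 4. 98.] 69
147 29 [528. 115. 152.] [526. 116.] [ 5. 94.] 68
159 52 [527. 117. 165.] [529. 116.] [ 4. 97.] 68
171 67 [531. 119. 177.] [530. 120.] [ 7. 98.] 69
183 6 [511. 127. 184.] [529. 120.] [ 3. 90.] 67
s 978
75 99 [529. 114.  81.] [531. 115.] [11. 98.] 66
87 105 [531. 115.  93.] [532. 116.] [ 9. 98.] 69
99 74 [535. 115. 104.] [532. 116.] [  6. 100.] 69
111 96 [536. 120. 118.] [533. 120.] [ 15. 100.] 67
123 131 [536. 121. 129.] [534. 121.] [15. 99.] 69
135 127 [533. 121. 141.] [533. 122.] [11. 98.] 69
147 111 [535. 120. 153.] [533. 121.] [10. 99.] 69
159 117 [534. 121. 165.] [533. 121.] [ 10. 100.] 70
171 118 [534. 122. 176.] [535. 122.] [ 8. 98.] 70
```

View pics/crop.png

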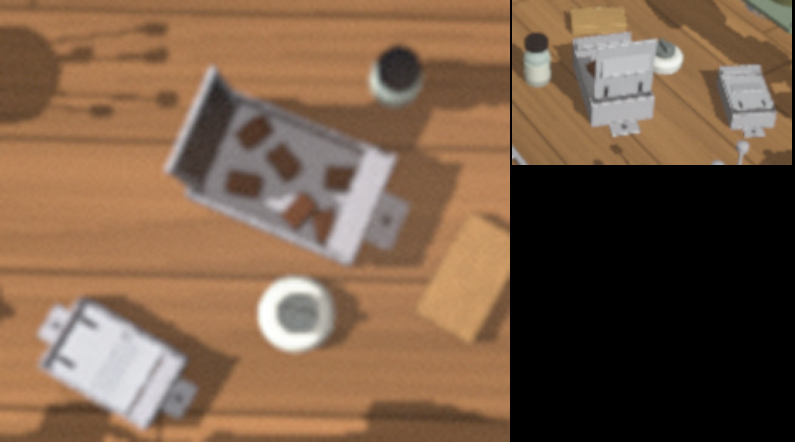

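The crop confirms it. The large box is open, with its flap leaning outward at the left end (hinge about crop (180,180)), its lip at right (360,210), and the smaller closed box at lower left.

```bash
python3 - <<'E'
from h import *
def rect(A):
    r=cv2.minAreaRect(A[:,:2].astype(np.float32)); return np.round(r[0],1),np.round(r[1],1),round(r[2],1)
for n in"ts":
    A=np.load(f"pics/{n}.npy").reshape(-1,3)
    yaw=np.radians(68.5);R=np.array([[np.cos(yaw),np.sin(yaw)],[-np.sin(yaw),np.cos(yaw)]])
    b=(A[:,:2]-[500,45])@R.T; B=np.c_[b,A[:,2]]
    m=(abs(b[:,0])<140)&(abs(b[:,1])<75)
    for nm,lo,hi,x0,x1 in(("lip",60,66,-110,-40),("wall",47,53,-45,70),("feet",3,8,-140,-90),("feet+",3,8,88,140),("flap",75,180,40,140)):
        k=m&(A[:,2]>lo)&(A[:,2]<hi)&(b[:,0]>x0)&(b[:,0]<x1)
        if k.sum()>5:
            q=B[k];print(n,nm,k.sum(),"x",np.percentile(q[:,0],[2,10,50,90,98]).round(1),"y",np.percentile(q[:,1],[2,10,50,90,98]).round(1),"z",np.median(q[:,2]).round(1),rect(A[k]))
            if nm=="flap": p=np.polyfit(q[:,2]-52.5,q[:,0],1);print("slope,x at hinge z",p)
E
```

```text
t lip 198 x [-90.4 -88.4 -77.3 -67.2 -64.4] y [-48.2 -40.2  -0.7  40.9  48.7] z 62.7 (array([471.7, -27. ]), array([ 26.7, 106.8]), 68.6)
t wall 58 x [-41.4 -18.5  20.6  62.1  66.8] y [-54.7 -53.7  51.1  53.8  54.6] z 49.5 (array([504.6,  56.4]), array([113.7, 109.4]), 68.5)
t feet 125 x [-137.7 -131.9 -111.1  -95.9  -91.7] y [-67.5 -45.   -1.1  59.9  71.4] z 4.3 (array([457.8, -61.2]), array([ 48., 147.]), 68.6)
t feet+ 61 x [ 92.4  98.7 124.7 136.6 139.8] y [-70.4 -52.5  13.6  60.9  71.6] z 4.3 (array([541.5, 151.7]), array([ 50.9, 143.3]), 68.5)
t flap 316 x [67.8 69.4 74.3 79.7 83.1] y [-48.  -39.4   0.6  39.7  47.8] z 139.5 (array([528. , 114.7]), array([16.9, 99.7]), 68.7)
slope,x at hinge z [ 0.11785415 64.66379962]
s lip 181 x [-90.5 -86.7 -74.  -62.7 -60.2] y [-51.  -42.4  -2.3  38.3  45.7] z 62.2 (array([473.1, -25.1]), array([ 32.7, 104.1]), 68.5)
s wall 46 x [-41.6 -29.5  25.3  69.4  69.9] y [-58.7 -58.3 -56.4  -4.6  42. ] z 49.9 (array([545.5,  68.4]), array([ 72.7, 151.7]), 21.3)
s feet+ 62 x [ 89.   92.6 102.9 121.5 134.8] y [-70.1 -27.4  -4.9  40.4  57.7] z 4.1 (array([546.6, 147.6]), array([ 49.4, 136.4]), 66.2)
s flap 961 x [73.3 75.5 82.2 85.8 87.5] y [-51.8 -43.8  -4.7  35.6  44.3] z 133.1 (array([532.9, 119.4]), array([ 20.4, 100.7]), 66.4)
slope,x at hinge z [ 0.0922168  74.10554445]
```

```bash
cat >> h.py <<'E'
YAW=68.5; C=np.array([499.7,40.3,0.])
Rb=Rn.from_euler("z",YAW,degrees=True)
def pose(x,z,a,y=0.):   # leading tip corner A at box (x,y,z), tilt a deg -> TCP pos, rot
    t=np.radians(a); d=np.array([-np.sin(t),0,-np.cos(t)]); p=np.array([-np.cos(t),0,np.sin(t)])
    tcp=np.array([x,y,z])-16*p-22*d
    R=Rb*Rn.from_matrix(np.c_[-p,[0,-1,0],d])
    return C+Rb.apply(tcp),R
def flap(r,th,off=0.):
    return 75-r*np.cos(th)+(2+off)*np.sin(th), 52.5+r*np.sin(th)+(2+off)*np.cos(th)
def cur():
    s=state(); return np.array(s["ee_pos"]),Rn.from_euler("xyz",s["ee_rot"],degrees=True)
def corner(P,R):
    A=P+22*R.apply([0,0,1])-16*R.apply([1,0,0]); return Rb.inv().apply(A-C).round(1)
def plan(wps,P=None,R=None,c=255):
    """wps: (n rows, (pos,rot))"""
    if P is None: P,R=cur()
    for n,(Q,S) in wps:
        P0,R0=P,R; w=(R0.inv()*S).as_rotvec()
        for i in range(1,n+1):
            Pn=P0+(Q-P0)*i/n; T=R0*Rn.from_rotvec(w*i/n)
            sh=np.round(R.inv().apply(Pn-P),1); tu=np.round((R.inv()*T).as_rotvec(),3)
            print([c,(sh+0).tolist(),(tu+0).tolist()]); P=P+R.apply(sh); R=R*Rn.from_rotvec(tu)
    return P,R
E
python3 - <<'E'
from h import *
D=pose(0,0,0)[1]
P,R=plan([(10,(np.array([330,270,236.]),D))])
print()
S=pose(135,122,35); print(S[0],S[1].as_euler("xyz",degrees=True))
plan([(10,S)],P,R)
E
```

```text
[255, [-21.1, -20.5, 0.0], [0.0, 0.0, 0.158]]
[255, [-24.1, -16.8, 0.0], [0.0, 0.0, 0.158]]
[255, [-26.4, -12.9, 0.0], [0.0, 0.0, 0.158]]
[255, [-28.2, -8.6, 0.0], [0.0, 0.0, 0.158]]
[255, [-29.1, -4.0, 0.0], [0.0, 0.0, 0.158]]
[255, [-29.4, 0.6, 0.0], [0.0, 0.0, 0.158]]
[255, [-29.0, 5.2, 0.0], [0.0, 0.0, 0.157]]
[255, [-27.7, 9.7, 0.0], [0.0, 0.0, 0.158]]
[255, [-25.9, 13.9, 0.0], [0.0, 0.0, 0.158]]
[255, [-23.4, 17.9, 0.0], [0.0, 0.0, 0.158]]

[558.60595156 189.84146997 130.84412199] [180.   35.   68.5]
[255, [0.9, 24.2, 10.5], [0.0, -0.061, 0.0]]
[255, [1.6, 24.2, 10.4], [0.0, -0.061, 0.0]]
[255, [2.2, 24.2, 10.4], [0.0, -0.061, 0.0]]
[255, [2.8, 24.2, 10.1], [0.0, -0.061, 0.0]]
[255, [3.4, 24.2, 10.0], [0.0, -0.061, 0.0]]
[255, [4.0, 24.2, 9.8], [0.0, -0.062, 0.0]]
[255, [4.6, 24.2, 9.5], [0.0, -0.061, 0.0]]
[255, [5.2, 24.2, 9.2], [0.0, -0.061, 0.0]]
[255, [5.8, 24.2, 8.8], [0.0, -0.061, 0.0]]
[255, [6.2, 24.2, 8.5], [0.0, -0.061, 0.0]]
```

Emit:
servo_tool --steps '[[255, [-21.1, -20.5, 0], [0, 0, 0.148]], [255, [-24.1, -16.8, 0], [0, 0, 0.148]], [255, [-26.4, -12.9, 0], [0, 0, 0.148]], [255, [-28, -9, 0], [0, 0, 0.148]], [255, [-29, -4.5, 0], [0, 0, 0.148]], [255, [-29.4, 0, 0], [0, 0, 0.148]], [255, [-29, 4, 0], [0, 0, 0.148]], [255, [-28, 8.5, 0], [0, 0, 0.148]], [255, [-26.5, 12.5, 0], [0, 0, 0.148]], [255, [-24.5, 16.5, 0], [0, 0, 0.148]]]'

```text
time_s: 2.2
ee_pos: [335.6, 271.8, 236.2]
ee_rot: [180.0, -0.0, 73.9]
force: [0.9, -0.7, -0.3]
gripper_width: 14.1
gripper_force: 0.0
```

```bash
python3 - <<'E'
from h import *
s=state();print(s["time_s"],s["ee_pos"],s["ee_rot"],s["qpos"].round(1),s["gripper_width"],s["force"].round(1))
plan([(10,pose(135,122,35))])
E
```

```text
2.2 [335.55427133 271.84873843 236.1599178 ] [ 1.79976969e+02 -3.16352611e-02  7.38520422e+01] [ 37.5   5.3 106.8   0.   67.9  53.6] 14.126391420251709 [ 0.9 -0.7 -0.3]
[255, [-1.7, 23.7, 10.5], [0.003, -0.061, 0.009]]
[255, [-0.8, 23.7, 10.6], [0.003, -0.061, 0.009]]
[255, [0.0, 23.8, 10.5], [0.003, -0.061, 0.009]]
[255, [0.9, 23.8, 10.4], [0.003, -0.061, 0.009]]
[255, [1.7, 23.9, 10.2], [0.002, -0.061, 0.009]]
[255, [2.6, 23.8, 10.1], [0.003, -0.062, 0.009]]
[255, [3.4, 23.8, 9.8], [0.003, -0.061, 0.009]]
[255, [4.2, 23.8, 9.5], [0.003, -0.061, 0.009]]
[255, [5.0, 23.9, 9.2], [0.003, -0.061, 0.009]]
[255, [5.7, 23.7, 8.7], [0.003, -0.061, 0.009]]
```

Emit:
servo_tool --steps '[[255, [-1.7, 23.7, 10.5], [0.003, -0.061, 0.009]], [255, [-0.8, 23.7, 10.5], [0.003, -0.061, 0.009]], [255, [0, 23.8, 10.5], [0.003, -0.061, 0.009]], [255, [0.9, 23.8, 10.4], [0.003, -0.061, 0.009]], [255, [1.7, 23.8, 10.2], [0.003, -0.061, 0.009]], [255, [2.6, 23.8, 10], [0.003, -0.061, 0.009]], [255, [3.4, 23.8, 9.8], [0.003, -0.061, 0.009]], [255, [4.2, 23.8, 9.5], [0.003, -0.061, 0.009]], [255, [5, 23.8, 9.2], [0.003, -0.061, 0.009]], [255, [5.7, 23.8, 8.7], [0.003, -0.061, 0.009]]]'

```text
time_s: 3.2
ee_pos: [559.5, 192.1, 130.2]
ee_rot: [-179.9, 35.1, 68.9]
force: [0.4, 1.0, -0.2]
gripper_width: 0.6
gripper_force: 0.0
```

```bash
python3 - <<'E'
from h import *
a=cams.grab_frame("scene");b=cams.grab_frame("top")
s=state();print(s["time_s"],s["ee_pos"],s["ee_rot"],s["qpos"].round(1),s["force"].round(1),s["gripper_width"],corner(*cur()))
i=cv2.resize(a["color"][130:270,270:470],(400,280));j=cv2.resize(b["color"][120:260,180:380],(400,280))
cv2.imwrite("pics/m1.png",np.hstack([i,j])[:,:,::-1])
th=np.radians(97)
P,R=plan([(5,pose(*flap(48,th,8),35)),(5,pose(*flap(48,np.radians(90),0),34))])
E
```

```text
3.3 [560.05657229 191.86424279 126.99087451] [-179.74929926   35.15773077   68.93088577] [ 29.   38.4  80.  -21.5  90.1  55.6] [-1.1 -0.  -0.5] 0.1641879574256043 [137.4  -0.7 118.2]
[255, [-5.4, -0.2, 8.5], [0.0, 0.001, 0.001]]
[255, [-5.4, -0.1, 8.5], [0.0, 0.0, 0.001]]
[255, [-5.5, -0.1, 8.5], [0.0, 0.001, 0.002]]
[255, [-5.4, -0.2, 8.5], [0.0, 0.0, 0.001]]
[255, [-5.4, -0.1, 8.5], [0.0, 0.001, 0.001]]
[255, [-2.5, 0.0, 1.3], [0.0, 0.003, 0.0]]
[255, [-2.5, 0.0, 1.2], [0.0, 0.004, 0.0]]
[255, [-2.6, 0.0, 1.3], [0.0, 0.003, 0.0]]
[255, [-2.5, 0.0, 1.2], [0.0, 0.004, 0.0]]
[255, [-2.5, 0.0, 1.3], [0.0, 0.003, 0.0]]
```

View pics/m1.png

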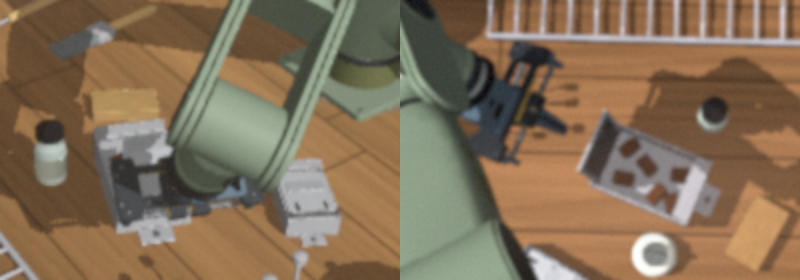

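The tool is lined up with the box axis outside the flap: tip at right-half px (565,128), flap at (595,145). I'll move to contact.

Emit:
servo_tool --steps '[[255, [-5.4, 0, 8.5], [0, 0, 0.001]], [255, [-5.4, 0, 8.5], [0, 0, 0.001]], [255, [-5.4, -0.2, 8.5], [0, 0, 0.001]], [255, [-5.4, -0.2, 8.5], [0, 0, 0.001]], [255, [-5.4, -0.2, 8.5], [0, 0, 0.001]], [255, [-2.5, 0, 1.3], [0, 0.003, 0]], [255, [-2.5, 0, 1.3], [0, 0.003, 0]], [255, [-2.5, 0, 1.3], [0, 0.003, 0]], [255, [-2.5, 0, 1.3], [0, 0.003, 0]], [255, [-2.5, 0, 1.3], [0, 0.003, 0]]]'

```text
time_s: 4.3
ee_pos: [536.1, 136.2, 113.2]
ee_rot: [179.9, 34.1, 68.5]
force: [-0.4, 0.3, -0.6]
gripper_width: 0.5
gripper_force: 0.2
```

```bash
python3 - <<'E'
from h import *
a=cams.grab_frame("top");P=cloud(a)
s=state();print(s["time_s"],s["ee_rot"],s["force"].round(1),corner(*cur()))
B=Rb.inv().apply((P-C).reshape(-1,3));k=(abs(B[:,1])<45)&(B[:,0]>20)&(B[:,0]<95)&(B[:,2]>85)&(B[:,2]<175);q=B[k]
print(k.sum(),np.polyfit(q[:,2]-52.5,q[:,0],1))
plan([(5,pose(*flap(48,np.radians(75)),27)),(5,pose(*flap(48,np.radians(60)),21))])
E
```

```text
4.35 [179.89498412  34.10788172  68.53523564] [-0.2 -0.6 -0.3] [ 76.4   1.3 104.1]
163 [-0.08034096 79.94816603]
[255, [-2.0, 0.3, 1.8], [0.0, 0.025, 0.0]]
[255, [-2.1, 0.2, 1.7], [0.001, 0.025, 0.0]]
[255, [-2.1, 0.3, 1.6], [0.0, 0.024, 0.0]]
[255, [-2.1, 0.3, 1.6], [0.001, 0.025, 0.001]]
[255, [-2.2, 0.2, 1.6], [0.0, 0.025, 0.0]]
[255, [-2.2, 0.0, 1.5], [0.0, 0.021, 0.0]]
[255, [-2.2, 0.0, 1.5], [0.0, 0.021, 0.0]]
[255, [-2.2, 0.0, 1.4], [0.0, 0.021, 0.0]]
[255, [-2.3, 0.0, 1.4], [0.0, 0.021, 0.0]]
[255, [-2.3, 0.0, 1.3], [0.0, 0.021, 0.0]]
```

Emit:
servo_tool --steps '[[255, [-2, 0.2, 1.8], [0, 0.025, 0]], [255, [-2, 0.2, 1.8], [0, 0.025, 0]], [255, [-2, 0.2, 1.7], [0, 0.025, 0]], [255, [-2.1, 0.2, 1.7], [0, 0.025, 0]], [255, [-2.1, 0.2, 1.7], [0, 0.025, 0]], [255, [-2.2, 0, 1.5], [0, 0.021, 0]], [255, [-2.2, 0, 1.5], [0, 0.021, 0]], [255, [-2.2, 0, 1.5], [0, 0.021, 0]], [255, [-2.3, 0, 1.4], [0, 0.021, 0]], [255, [-2.3, 0, 1.4], [0, 0.021, 0]]]'

```text
time_s: 5.35
ee_pos: [527.2, 111.0, 108.9]
ee_rot: [179.9, 20.8, 68.6]
force: [0.7, 0.7, 1.0]
gripper_width: 0.5
gripper_force: 0.4
```

```bash
python3 - <<'E'
from h import *
a=cams.grab_frame("scene");b=cams.grab_frame("top")
s=state();print(s["time_s"],s["ee_rot"],s["force"].round(1),corner(*cur()),flap(48,np.radians(60)))
i=cv2.resize(a["color"][130:270,270:470],(400,280));j=cv2.resize(b["color"][120:260,180:380],(400,280))
cv2.imwrite("pics/m2.png",np.hstack([i,j])[:,:,::-1])
plan([(4,pose(*flap(47,np.radians(45)),16)),(3,pose(*flap(47,np.radians(30)),11)),(3,pose(*flap(47,np.radians(18)),7))])
E
```

```text
5.45 [179.91852378  20.90077294  68.52211186] [ 0.  -0.1 -0.1] [52.4  0.3 94.3] (np.float64(52.73205080756887), np.float64(95.06921938165306))
[255, [-2.0, 0.1, 2.2], [0.0, 0.021, 0.0]]
[255, [-2.1, 0.1, 2.1], [0.001, 0.022, 0.0]]
[255, [-2.1, 0.1, 2.1], [0.0, 0.021, 0.0]]
[255, [-2.1, 0.1, 2.0], [0.001, 0.022, 0.0]]
[255, [-2.3, 0.0, 3.3], [0.0, 0.029, 0.0]]
[255, [-2.4, 0.0, 3.2], [0.0, 0.029, 0.0]]
[255, [-2.6, 0.0, 3.2], [-0.001, 0.029, 0.0]]
[255, [-1.4, 0.0, 2.8], [0.0, 0.023, 0.0]]
[255, [-1.4, 0.0, 2.8], [0.0, 0.023, 0.0]]
[255, [-1.5, 0.0, 2.7], [0.0, 0.024, 0.0]]
```

View pics/m2.png

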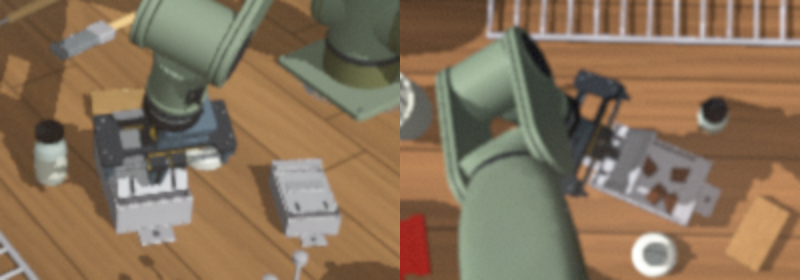

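The flap is leaning over the box, with the fingertips on its outer face at about left px (155,165). I'll carry on along the arc.

Emit:
servo_tool --steps '[[255, [-2, 0.1, 2.2], [0, 0.021, 0]], [255, [-2.1, 0.1, 2.1], [0, 0.021, 0]], [255, [-2.1, 0.1, 2.1], [0, 0.021, 0]], [255, [-2.1, 0.1, 2], [0, 0.021, 0]], [255, [-2.3, 0, 3.3], [0, 0.029, 0]], [255, [-2.4, 0, 3.2], [0, 0.029, 0]], [255, [-2.6, 0, 3.2], [0, 0.029, 0]], [255, [-1.4, 0, 2.8], [0, 0.023, 0]], [255, [-1.4, 0, 2.8], [0, 0.023, 0]], [255, [-1.5, 0, 2.7], [0, 0.023, 0]]]'

```text
time_s: 6.45
ee_pos: [518.2, 86.9, 88.6]
ee_rot: [179.9, 7.1, 68.6]
force: [-0.5, 0.9, 1.3]
gripper_width: 0.6
gripper_force: 0.9
```

```bash
python3 - <<'E'
from h import *
s=state();print(s["time_s"],s["ee_rot"],s["force"].round(1),corner(*cur()),flap(47,np.radians(18)))
plan([(6,pose(*flap(47,np.radians(4)),3)),(4,pose(*flap(47,0,-1.5),1))])
E
```

```text
6.45 [179.91893719   7.08585367  68.58609508] [-0.5  0.9  1.3] [31.5 -0.2 68.8] (np.float64(30.91837772287768), np.float64(68.92591176821284))
[255, [-0.6, 0.0, 1.7], [0.0, 0.012, 0.0]]
[255, [-0.6, -0.1, 1.7], [0.001, 0.012, 0.001]]
[255, [-0.6, 0.0, 1.7], [0.0, 0.012, 0.0]]
[255, [-0.6, 0.0, 1.7], [0.0, 0.012, 0.0]]
[255, [-0.7, 0.0, 1.6], [0.0, 0.011, 0.0]]
[255, [-0.7, 0.0, 1.7], [0.001, 0.012, 0.001]]
[255, [-0.2, 0.0, 1.1], [0.0, 0.009, 0.0]]
[255, [-0.2, 0.0, 1.0], [0.0, 0.009, 0.0]]
[255, [-0.2, 0.0, 1.1], [0.0, 0.008, 0.0]]
[255, [-0.2, 0.0, 1.0], [0.0, 0.009, 0.0]]
```

Emit:
servo_tool --steps '[[255, [-0.6, 0, 1.7], [0, 0.012, 0]], [255, [-0.6, 0, 1.7], [0, 0.012, 0]], [255, [-0.6, 0, 1.7], [0, 0.012, 0]], [255, [-0.6, 0, 1.7], [0, 0.012, 0]], [255, [-0.7, 0, 1.7], [0, 0.012, 0]], [255, [-0.7, 0, 1.7], [0, 0.012, 0]], [255, [-0.2, 0, 1], [0, 0.009, 0]], [255, [-0.2, 0, 1], [0, 0.009, 0]], [255, [-0.2, 0, 1], [0, 0.009, 0]], [255, [0, 0, 0], [0, 0, 0]]]'

```text
time_s: 7.45
ee_pos: [516.4, 82.0, 76.8]
ee_rot: [179.9, 1.4, 68.6]
force: [-2.1, 1.8, 9.4]
gripper_width: 0.3
gripper_force: 4.0
```

```bash
python3 - <<'E'
from h import *
a=cams.grab_frame("scene");b=cams.grab_frame("top")
s=state();print(s["time_s"],s["ee_rot"],s["force"].round(1),corner(*cur()))
for n,f in(("s",a),("t",b)):
    P=cloud(f).reshape(-1,3);B=Rb.inv().apply(P-C);
    for x in range(-95,100,10):
        k=(abs(B[:,1])<40)&(abs(B[:,0]-x)<5)&(B[:,2]<80)&(B[:,2]>20)
        if k.sum()>3: print(n,x,k.sum(),np.percentile(B[k,2],[10,50,90]).round(1))
i=cv2.resize(a["color"][160:260,290:440],(390,260));j=cv2.resize(b["color"][160:260,230:380],(390,260))
cv2.imwrite("pics/m3.png",np.hstack([i,j])[:,:,::-1])
E
```

```text
7.55 [179.89534898   1.45590611  68.59070546] [-2.7  1.5  8.4] [28.4 -0.3 55.2]
s -85 6 [30.5 32.8 46.9]
s -75 22 [33.1 61.6 63.9]
s -55 5 [52.2 53.1 53.9]
s -45 22 [51.4 54.2 56.3]
s -35 8 [54.7 55.2 56.6]
s -25 8 [52.2 53.3 54.7]
s -15 20 [53.6 55.7 58.7]
s -5 17 [55.8 56.8 59.9]
s 5 33 [56.2 59.5 61.1]
s 15 56 [51.8 55.3 61.2]
s 25 36 [52.  54.7 55.9]
s 35 44 [51.2 54.2 57.1]
s 45 53 [51.9 54.1 58.1]
s 55 64 [51.5 54.4 65.2]
s 65 101 [52.2 55.5 75. ]
s 75 86 [48.5 53.7 56.5]
s 85 233 [24.2 38.5 50.5]
t -85 55 [58.1 62.5 65.8]
t -75 77 [59.7 63.1 66.2]
t -65 79 [59.9 62.9 66.7]
t -55 57 [23.1 52.  59.6]
t -45 76 [51.1 55.  57.8]
t -35 79 [50.3 53.8 57. ]
t -25 71 [50.9 54.1 58. ]
t -15 55 [53.7 56.6 58.4]
t -5 35 [54.6 57.9 61.2]
t 5 18 [58.6 59.9 64.1]
```

View pics/m3.png

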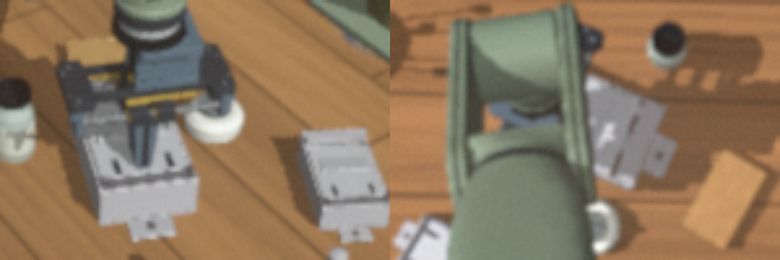

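The flap lies flat (face height about 54.5, pressing 8 N). Next I push along toward the step while pressing.

Emit:
servo_tool --steps '[[255, [-3, 0, 0.1], [0, 0, 0]], [255, [-3, 0, 0.1], [0, 0, 0]], [255, [-3, 0, 0.1], [0, 0, 0]], [255, [-3, 0, 0.1], [0, 0, 0]], [255, [-3, 0, 0.1], [0, 0, 0]], [255, [-2, 0, 0.1], [0, 0, 0]], [255, [-2, 0, 0], [0, 0, 0]], [255, [-2, 0, 0.1], [0, 0, 0]], [255, [-2, 0, 0], [0, 0, 0]], [255, [-2, 0, 0.1], [0, 0, 0]]]'

```text
time_s: 8.55
ee_pos: [508.6, 59.6, 76.7]
ee_rot: [179.8, 1.3, 68.6]
force: [0.7, 4.5, 5.0]
gripper_width: 0.4
gripper_force: 2.8
```

```bash
python3 - <<'E'
from h import *
s=state();print(s["time_s"],s["ee_rot"],Rb.inv().apply(s["force"]).round(1),corner(*cur()))
E
```

```text
8.55 [179.75564214   1.30278523  68.55926091] [4.4 1.  5. ] [ 4.7 -1.4 55.1]
```

Emit:
servo_tool --steps '[[255, [-2, 0, 0.2], [0, 0, 0]], [255, [-2, 0, 0.2], [0, 0, 0]], [255, [-2, 0, 0.1], [0, 0, 0]], [255, [-2, 0, 0.1], [0, 0, 0]], [255, [-2, 0, 0.1], [0, 0, 0]], [255, [-2, 0, 0], [0, 0, 0]], [255, [-1.5, 0, 0.1], [0, 0, 0]], [255, [-1, 0, 0], [0, 0, 0]], [255, [0, 0, 0], [0, 0, 0]], [255, [0, 0, 0], [0, 0, 0]]]'

```text
time_s: 9.55
ee_pos: [505.5, 48.8, 76.6]
ee_rot: [179.6, 0.9, 68.4]
force: [4.4, 14.3, 3.6]
gripper_width: 0.8
gripper_force: 8.2
```

```bash
python3 - <<'E'
from h import *
s=state();print(s["time_s"],s["ee_rot"],Rb.inv().apply(s["force"]).round(1),corner(*cur()))
E
```

```text
9.55 [179.61193331   0.92747328  68.41568631] [14.9  1.1  3.6] [-6.3 -2.4 54.8]
```

The push reached the end stop: tuck about 19–20 mm, 15 N against the step. I'll relax and lift straight off.

Emit:
servo_tool --steps '[[255, [1, 0, -0.3], [0, 0, 0]], [255, [1, 0, -0.5], [0, 0, 0]], [255, [1, 0, -1], [0, 0, 0]], [255, [0, 0, -2], [0, 0, 0]], [255, [0, 0, -4], [0, 0, 0]], [255, [2, 0, -10], [0, 0, 0]], [255, [5, 0, -20], [0, 0, 0]], [255, [10, 0, -30], [0, 0, 0]], [255, [20, 0, -30], [0, 0, 0]], [255, [30, 0, -30], [0, 0, 0]]]'

```text
time_s: 10.55
ee_pos: [528.0, 112.8, 202.6]
ee_rot: [179.9, 1.6, 68.5]
force: [0.8, -0.4, -0.8]
gripper_width: 0.5
gripper_force: 0.0
```

Emit:
servo_tool --steps '[[255, [30, -10, -10], [0, 0, 0]], [255, [30, -20, 0], [0, 0, 0]], [255, [20, -30, 0], [0, 0, 0]], [255, [10, -30, 0], [0, 0, 0]], [255, [0, -30, 0], [0, 0, 0]], [255, [0, -30, 0], [0, 0, 0]], [255, [0, -20, 0], [0, 0, 0]], [255, [0, 0, 0], [0, 0, 0]], [255, [0, 0, 0], [0, 0, 0]], [255, [0, 0, 0], [0, 0, 0]]]'

```text
time_s: 11.55
ee_pos: [404.0, 259.2, 208.8]
ee_rot: [179.9, 1.5, 68.6]
force: [0.6, 0.0, -0.6]
gripper_width: 0.5
gripper_force: 0.0
```

```bash
python3 - <<'E'
from h import *
a=cams.grab_frame("scene");b=cams.grab_frame("top")
s=state();print(s["time_s"],s["ee_pos"],s["force"].round(1))
for n,f in(("s",a),("t",b)):
    P=cloud(f).reshape(-1,3);B=Rb.inv().apply(P-C);
    print(n,[(x,np.median(B[k,2]).round(1)) for x in range(-95,85,8) for k in [(abs(B[:,1])<38)&(abs(B[:,0]-x)<4)&(B[:,2]>20)] if k.sum()>3])
i=cv2.resize(a["color"][160:260,290:440],(390,260));j=cv2.resize(b["color"][160:260,230:380],(390,260))
cv2.imwrite("pics/m4.png",np.hstack([i,j])[:,:,::-1])
E
```

```text
11.65 [403.95617894 259.11152019 208.60153711] [-0.7 -0.5 -0.2]
s [(-87, np.float64(60.3)), (-79, np.float64(62.4)), (-71, np.float64(62.5)), (-63, np.float64(60.2)), (-55, np.float64(57.2)), (-47, np.float64(56.6)), (-39, np.float64(57.3)), (-31, np.float64(58.8)), (-23, np.float64(60.3)), (-15, np.float64(60.8)), (-7, np.float64(59.0)), (1, np.float64(55.9)), (9, np.float64(55.1)), (17, np.float64(55.3)), (25, np.float64(55.1)), (33, np.float64(54.8)), (41, np.float64(55.3)), (49, np.float64(52.1)), (57, np.float64(49.9)), (65, np.float64(50.2)), (73, np.float64(54.8)), (81, np.float64(46.2))]
t [(-87, np.float64(60.2)), (-79, np.float64(62.6)), (-71, np.float64(63.0)), (-63, np.float64(63.1)), (-55, np.float64(57.3)), (-47, np.float64(56.4)), (-39, np.float64(57.8)), (-31, np.float64(59.5)), (-23, np.float64(60.1)), (-15, np.float64(62.7)), (-7, np.float64(58.0)), (1, np.float64(55.3)), (9, np.float64(55.5)), (17, np.float64(55.0)), (25, np.float64(55.5)), (33, np.float64(55.3)), (41, np.float64(55.6)), (49, np.float64(52.0)), (57, np.float64(51.0)), (65, np.float64(50.2)), (73, np.float64(55.8)), (81, np.float64(49.9))]
```

View pics/m4.png

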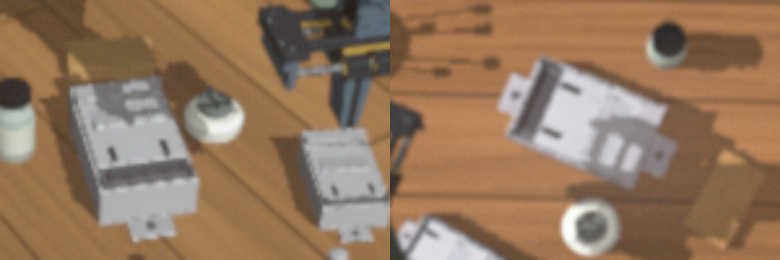

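The flap is shut and tucked: the step face is at about x = -6 (tuck about 19 mm), its edge is under the lip, and the other things have not moved.

```bash
python3 -c "
from h import *
print(ticket.job_done())"
```

```text
the job is handed in; nothing more can be done
None
```

The larger smoker box is shut: its flap is pressed flat and tucked about 19 mm out, with its edge under the retaining lip, and it stayed closed after I let go. The job was handed in after 12 s of robot time; no verdict came back.

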